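# Click the positioner dial to its green mark and confirm

### The arm

A 6-joint arm with a two-finger parallel gripper is mounted at the origin on the work surface. World frame = base frame: x ahead of the robot, y to its left, z up, the work surface at z = 0. Lengths are in mm, angles in rad, forces in N, time in s.
With the tool pointing down it reaches from about 350 to 975 mm from the base axis. Payload 7.1 kg.
Tool frame: the origin (TCP) lies at the very end of the fingers, on their centre line; the grasp point (between the pads) lies 19 mm behind it; x points along the fingers, y is the direction in which the jaws open and shut, and the axes are right-handed (so a half turn about x gives the same grasp; the last joint's range is limited). The gripper opens to 88 mm and grips with 3 to 60 N. Pads are 20 mm wide; open, the fingers measure 115 mm over their backs; the gripper's body (75 mm by 178 mm) begins 61 mm behind the grasp point.
Start: joints at [1.19, 0.423, 1.63, -0, 1.089, -0.019], TCP at [221.192, 584.533, 222.675] pointing down, gripper open.
Joint ranges: [-3, 3], [-0.9, 2.11], [0.09, 2.58], [-1.31, 4.45], [0.11, 2.69], [-2.54, 2.54]. Speed limits (rad/s): [2.39, 2.39, 3.01, 3.14, 3.14, 3.14].

### API

Orientations are given as a rotation vector (axis times angle).
In Python, from workcell import ctrl gives the robot as it stands. The module is installed in compiled form; this text tells all that it offers.
- The arm moves only by the tool carry_out, never from a script. Its argument "commands" is a list of rows, each a list of 6 numbers: the shift along the tool's x, y, z in m, then the turn, a rotation vector about the tool's x, y, z in degrees. In form: [[tx, ty, tz, rx, ry, rz], ...]. A call has 1 to 8 rows; each row shifts and turns the pose as measured when the row begins, along the tool's axes as they then stand; what a row does not reach is not made up. A row lasts 1/8 s, in which the tool goes at most 62.5 mm and 10.7 degrees, less where a joint would pass 70% of its speed; a pose out of reach is approached as far as the arm can. A call with a gripper value outside its range is refused whole. "grip" is the closure, from 0 (fully open) to 1 (shut), set as the call begins (left out, the last holds). The fingers move at their own pace and stop on an object; the grip force is fixed at half the most. Time passes only in rows, so rows that do not move let the fingers close. It gives the time, the measured TCP pose, the force and the opening at its end, in the units of the state.
- ctrl.get_obs(): the state, without advancing time (a new reading comes with each control period).
- ctrl.get_image(name): name is "scene" or "top"; returns a dict with "pixels" (420x560x3 uint8, blue, green, red), "intrinsics" (3x3 intrinsics, pixels), "rvec" (rotation vector, rad) and "tvec" (3), from world to camera coordinates, as OpenCV has them. Camera axes: x right, y down, z forward; pixel columns grow to the right and rows downward; lengths in mm; the calibration is good to about 2 mm. A picture is of the moment at which its call begins. There is no depth.
- ctrl.close_job(): hands the job in, once; it reports no verdict.
The state is a dict: "t": time; "qpos": joint angles; "qvel": joint speeds; "joint_torque": joint torques, N m; "ee_pos": TCP position; "orientation": TCP orientation; "ft_force": force on the tool from outside, world axes, zero at the start; "moment": the same for the moment, N m; "width": finger opening in mm.
Only numpy, scipy, OpenCV 4.12 (cv2) and the standard library are available. Lean on these libraries where they do the work, as an engineer would, in place of code of your own. Each camera call takes 0.05 s, during which the arm holds its last target. There are 200 camera calls.

### The job

On the welding table, turn the big knurled dial clockwise by rubbing its rim with the fingertips, from one side and without gripping it, until it clicks into place with its red pointer at the green mark. Then press the green button right down to take over the setting and let go. Leave the red button, the spray can, the wrench and the steel collar alone.

Things in the scene. Friction and masses are not known exactly. Their poses are not given: they have to be found in the camera images.
- dial_station: Grey control box fixed to the table, 140 x 140 mm, 60 mm high, place and yaw differ each time; origin at the centre of its underside, z up. The dial sits on top on a 12 mm high collar of radius 30 mm. Four marks are painted on the box just outside the dial: three white ticks and, at the middle of its +x edge (away from the robot), a wider green bar.
- dial_axis (a point): Centre of the dial's top face, on its vertical axis, 104 mm above the table. The dial is a black knurled disc, 90 mm in diameter, 32 mm tall (underside 72 mm above the table), with an aluminium face and a red pointer line. It turns only by friction (coefficient about 1): press the closed fingers radially against the rim with 4 to 10 N and drag them round its axis.
- dial_pointer (a point): Outer end of the red pointer, on the top face of the dial, 43 mm from its axis. Work from outside the rim: fingers pressing on the dial while the point between the finger pads is within 30 mm of the dial's axis, seen from above, count as gripping.
- dial (a joint): Angle of the dial, rad, growing clockwise seen from above. Sprung detents at 0, 0.5, 1.0, 1.5 (white, white, GREEN, white); it starts in one of the first two. At 1.0 the pointer points to the station's +x. Crests at about 0.25, 0.75, 1.25: past one, the dial pulls itself into the next detent. Each click takes up to about 2.5 N along the rim. Can be turned back.
- button_station: Grey box fixed to the table, 140 x 140 mm, 60 mm high, with two round push buttons on its top; origin at the centre of its underside, z up. The green button is at its own y = +35 mm, the red one at y = -35 mm on a yellow square. The two stations stand left and right of each other and may be swapped.
- green_button_top (a point): Centre of the top of the green button, 30 mm in diameter, top 82 mm above the table, moves with the button. Its black collar is 46 mm in diameter and 72 mm above the table.
- green_button (a joint): Travel of the green button, m: 0 up, 0.006 right down (5 N); it springs back. It counts as pressed beyond 0.0045.
- red_button (a joint): Travel of the red button (36 mm in diameter), m: 0 up, 0.006 down. Must not be pressed.
- spray_can: Loose upright can with a blue label, 52 mm in diameter, 115 mm tall, behind the stations; origin at the centre of its underside. Leave alone.
- wrench: Loose steel wrench, 170 mm long, lying flat behind the stations; leave alone.
- stop_collar: Loose dark steel collar, 40 mm in diameter, 30 mm tall, standing between the stations; origin at the centre of its underside. Leave alone.
Things that resemble listed ones, but are neither listed nor needed, are in the scene too. What is shaped like the dial_station but brown or turquoise is not meant.

How it is judged:
By the outcome, as a careful person would: the job done as asked, in the order asked, and still so for the second after the job is handed in, with the robot touching nothing.
It also fails if it takes over 54 s, if anything falls off the work surface, if the arm or the gripper's body presses on something with over 40 N, if the wrist force passes 120 N, or if a joint passes its speed limit or range.

## Working session

There is one attempt and no reset: what is moved stays moved. The work goes in short steps, Python scripts to look and compute and a tool call to move; the robot and the scene stay as the last step left them, time stands still between calls to the robot, and variables do not carry over. Pictures are saved under pics/ and viewed, about 8 in all and at most 12, crops included, and the job is handed in when it is done.

Besides the shell and the picture viewer there is one more tool, called after "Request:" by a JSON object that holds its "name" and its "arguments", one argument or row to a line. carry_out: Moves the arm, as the interface text tells. Its arguments: {"type":"object","properties":{"commands":{"type":"array"},"grip":{"type":"number"}},"required":["commands"]}

```bash
mkdir -p pics
cat > h.py <<'E'
import numpy as np, cv2
from workcell import ctrl
def snap(n,f):
    d=ctrl.get_image(n); cv2.imwrite('pics/'+f+'.png',d['pixels']); np.savez('pics/'+f+'.npz',**d); return d
def load(f): return np.load('pics/'+f+'.npz')
def ray(d,u,v,z):
    R=cv2.Rodrigues(np.array(d['rvec'],float).ravel())[0]; t=np.array(d['tvec'],float).ravel()
    c=-R.T@t; r=R.T@np.linalg.inv(d['intrinsics'])@[u,v,1]
    return c+r*(z-c[2])/r[2]
def proj(d,p): return cv2.projectPoints(np.array([p],float),np.array(d['rvec'],float),np.array(d['tvec'],float),np.array(d['intrinsics'],float),None)[0].ravel()
E
python3 - <<'E'
from h import *
o=ctrl.get_obs(); print(o)
snap('top','t0'); snap('scene','s0')
a=np.vstack([cv2.imread('pics/t0.png')])
E
```

```text
{'t': 0.0, 'qpos': array([ 1.18999590e+00,  4.23861852e-01,  1.63068758e+00,  4.11040957e-06,
        1.08859001e+00, -1.89982939e-02]), 'qvel': array([-5.38827546e-04, -5.48718130e-04, -4.96218096e-04, -6.02070050e-06,
        1.59429163e-03,  1.51064394e-04]), 'joint_torque': array([-1.53758276e-03, -5.44607913e+01, -2.73667824e+01,  6.42323191e-02,
        2.28309928e-02, -9.59963381e-05]), 'ee_pos': array([220.99203446, 584.03053766, 221.88952844]), 'orientation': array([ 0.2826964 ,  1.55240172, -0.28508735]), 'ft_force': array([ 0.00522234, -0.3349037 , -0.43786268]), 'moment': array([-0.00712994,  0.01219415, -0.03906939]), 'width': 88.25545813867481}
```

View pics/t0.png

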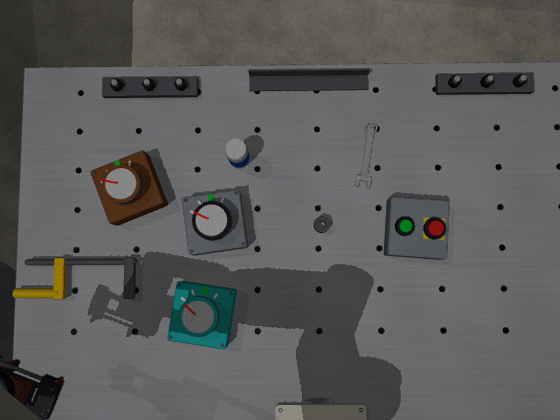

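View pics/s0.png

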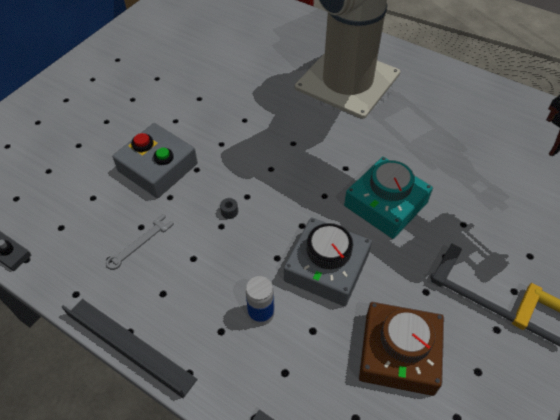

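The top view shows the dial station (grey) at about pixel (214,221), with its pointer tip near (192,213) and green mark at (211,197). The green button is at (405,226) and the red one at (434,228). The brown and turquoise look-alikes are at (128,187) and (203,315). Next I measure these points.

```bash
cat > m.py <<'E'
from h import *
def blob(m,box):
    x0,y0,x1,y1=box; k=np.zeros_like(m); k[y0:y1,x0:x1]=m[y0:y1,x0:x1]
    c=max(cv2.findContours(k,0,1)[0],key=cv2.contourArea); return c
def masks(d):
    h=cv2.cvtColor(d['pixels'],cv2.COLOR_BGR2HSV); H,S,V=[h[...,i].astype(int) for i in range(3)]
    f=lambda b:(b*255).astype(np.uint8)
    return f((S>120)&(V>70)&((H<8)|(H>172))), f((S>120)&(V>50)&(H>45)&(H<80)), f((S<40)&(V>150)), f(V<50)
def measure(d,B):
    r,g,w,k=masks(d); out={}
    c=blob(w|r,B['dial']); h=cv2.convexHull(c); (u,v),ax,_=cv2.fitEllipse(h); out['face']=ray(d,u,v,104),ax
    A=out['face'][0]
    c=blob(r,B['dial']).reshape(-1,2); P=np.array([ray(d,*p,104) for p in c]); i=np.argsort(-np.linalg.norm(P[:,:2]-A[:2],axis=1))[:2]
    out['tip']=P[i].mean(0); q=out['tip']-A; out['tipr']=np.linalg.norm(q[:2])
    c=blob(g,B['dial']); M=cv2.moments(c); out['bar']=ray(d,M['m10']/M['m00'],M['m01']/M['m00'],60); b=out['bar']-A
    out['ang_tip'],out['ang_bar']=[float(np.degrees(np.arctan2(x[1],x[0]))) for x in (q,b)]; out['barr']=np.linalg.norm(b[:2])
    for n,m,z in (('green',g,82),('red',r,82)):
        c=blob(m,B['btn']); (u,v),rr=cv2.minEnclosingCircle(c); out[n]=ray(d,u,v,z),rr
    return out
E
python3 - <<'E'
from m import *
np.set_printoptions(precision=1,suppress=True)
for f,B in (('t0',dict(dial=(185,190,240,245),btn=(390,200,447,250))),('s0',dict(dial=(297,222,356,282),btn=(126,130,178,168)))):
    d=load(f); print(f)
    for k,v in measure(d,B).items(): print(k,v)
d=load('t0'); t=cv2.resize(d['pixels'][180:260,170:290],None,fx=5,fy=5,interpolation=cv2.INTER_CUBIC)
cv2.imwrite('pics/c0.png',t)
for n,p,z in (('can',(238,158),0),('collar',(322,224),30),('turq',(200,316),104),('turqTL',(177,282),60),('turqTR',(236,288),60),('dsTL',(182,195),60),('dsTR',(243,189),60),('dsBL',(189,254),60),('dsBR',(247,247),60)): print(n,ray(d,*p,z))
E
```

```text
t0
face (array([553. , 274.4, 104. ]), (3.8970766067504883, 15.828743934631348))
tip [546.2 258.1 104. ]
tipr 17.66934386412614
bar [599.7 259.6  60. ]
ang_tip -112.4153266858428
ang_bar -17.581842888484466
barr 48.96304104410443
green (array([ 526.8, -197.8,   82. ]), 6.670932292938232)
red (array([ 521. , -267.1,   82. ]), 7.705984592437744)
s0
face (array([553.5, 276.8, 104. ]), (3.4084157943725586, 18.25860595703125))
tip [545.  259.5 104. ]
tipr 19.30654698065261
bar [599.2 259.3  60. ]
ang_tip -116.27789608566529
ang_bar -21.018405480022302
barr 48.945580262776765
green (array([ 532.8, -194.7,   82. ]), 6.88084602355957)
red (array([ 525.2, -265.9,   82. ]), 7.720336437225342)
can [706.1 198.2   0. ]
collar [535.9  -8.2  30. ]
turq [323.1 274.7 104. ]
turqTL [398.6 336.3  60. ]
turqTR [384.  197.3  60. ]
dsTL [604.9 326.8  60. ]
dsTR [618.3 181.   60. ]
dsBL [464.2 308.7  60. ]
dsBR [480.  171.5  60. ]
```

View pics/c0.png

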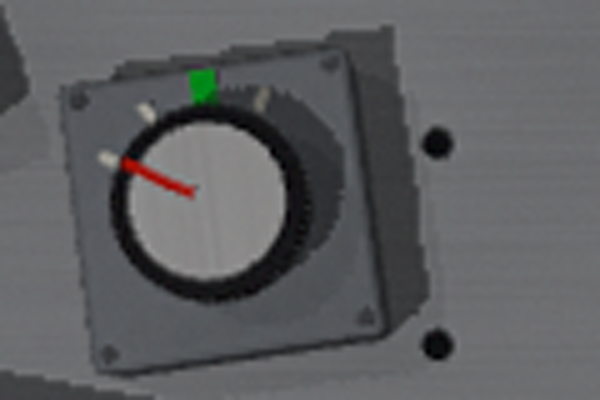

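```bash
sed -i 's/(V>150)/(V>95)/' m.py
python3 - <<'E'
from m import *
np.set_printoptions(precision=2,suppress=True)
o=ctrl.get_obs(); print(cv2.Rodrigues(o['orientation'])[0])
d=load('t0'); I=d['pixels']
print(I[215:230:5,200:225:6].tolist(), 'rim',I[238,205].tolist(),'box',I[248,200].tolist())
s=load('s0')['pixels']; print(s[240:252:5,318:345:6].tolist())
h=lambda u,v,z:ray(d,170+u/5,180+v/5,z)   # crop pixels
A=h(207,200,104); t=h(123,163,104); b=h(203,87,60); i=h(194,192,104)
print('axis',A,'tip',t,np.hypot(*(t-A)[:2]),'bar',b)
for n,p in(('tip',t),('bar',b)): print(n,np.degrees(np.arctan2(*(p-A)[1::-1])))
print('corner mean',np.mean([h(62,90,60),h(345,45,60),h(100,372,60),h(383,335,60)],0))
for u,v in((62,90),(345,45),(100,372),(383,335)):print(h(u,v,60))
E
```

```text
[[-0.    0.35  0.94]
 [-0.    0.94 -0.35]
 [-1.   -0.   -0.  ]]
[[[0, 7, 159], [140, 140, 136], [133, 135, 135], [135, 136, 137], [137, 137, 138]], [[134, 135, 135], [137, 137, 135], [133, 133, 134], [135, 135, 136], [136, 136, 138]], [[137, 137, 137], [133, 133, 135], [133, 133, 135], [136, 136, 137], [141, 141, 143]]] rim [17, 16, 16] box [94, 90, 86]
[[[143, 144, 144], [145, 146, 147], [142, 141, 144], [143, 144, 145], [144, 146, 146]], [[145, 146, 146], [146, 147, 147], [136, 137, 144], [139, 140, 146], [145, 146, 145]], [[148, 148, 148], [142, 142, 143], [143, 143, 144], [61, 65, 155], [149, 149, 148]]]
axis [540.43 250.2  104.  ] tip [557.75 288.97 104.  ] 42.46539545251859 bar [598.68 258.36  60.  ]
tip 65.92439422063516
bar 7.968504642525114
corner mean [539.84 248.77  60.  ]
[597.72 325.77  60.  ]
[618.4  190.59  60.  ]
[463.27 306.28  60.  ]
[479.98 172.45  60.  ]
```

Request:
{"name": "carry_out", "arguments": {
  "commands": [
    [0,-0.03,0.044,0,0,0],
    [0,-0.03,0.044,0,0,0],
    [0,-0.03,0.044,0,0,0],
    [0,-0.03,0.044,0,0,0],
    [0,-0.03,0.044,0,0,0],
    [0,-0.03,0.044,0,0,0],
    [0,-0.03,0.044,0,0,0],
    [0,0,0,0,0,0]
  ],
  "grip": 1
}}

```text
t: 1.1
ee_pos: [439.9, 269.6, 219.9]
orientation: [0.279, 1.554, -0.285]
ft_force: [0.5, 0.4, 0.3]
width: 11.4
```

Request:
{"name": "carry_out", "arguments": {
  "commands": [
    [0,0,0,-10,0,0],
    [0,0,0,-10,0,0],
    [0,0,0,-10,0,0],
    [0,0,0,0,0,0]
  ]
}}

```text
t: 1.6
ee_pos: [437.7, 271.3, 219.0]
orientation: [-0.142, 1.571, 0.138]
ft_force: [0.3, 0.5, 0.5]
width: 0.3
```

Request:
{"name": "carry_out", "arguments": {
  "commands": [
    [0,-0.04,0.027,0,0,0],
    [0.046,0,0,0,0,0],
    [0.046,0,0,0,0,0],
    [0.046,0,0,0,0,0],
    [0,0,0,0,0,0]
  ]
}}

```text
t: 2.22
ee_pos: [471.6, 239.5, 78.5]
orientation: [-0.127, 1.569, 0.126]
ft_force: [0.2, 1.1, -0.1]
width: 0.3
```

Run:
```python
from h import *
o=ctrl.get_obs(); R=cv2.Rodrigues(o['orientation'])[0]; print(o['ee_pos'],o['ft_force'],R.round(3).tolist())
a=np.array([540,249.5,0]); print(R.T@(a-o['ee_pos']))
d=snap('top','t1')['pixels']; s=snap('scene','s1')['pixels']
f=lambda x:cv2.resize(x,(400,400),interpolation=cv2.INTER_CUBIC)
cv2.imwrite('pics/c1.png',np.hstack([f(d[170:270,160:260]),f(s[200:300,280:380])]))
```

```text
[471.60177529 239.50327991  78.52405063] [ 0.15665818  1.11590638 -0.11900777] [[-0.002, -0.16, 0.987], [-0.001, 0.987, 0.16], [-1.0, -0.001, -0.002]]
[78.37760481 -1.0546582  69.28287554]
```

View pics/c1.png

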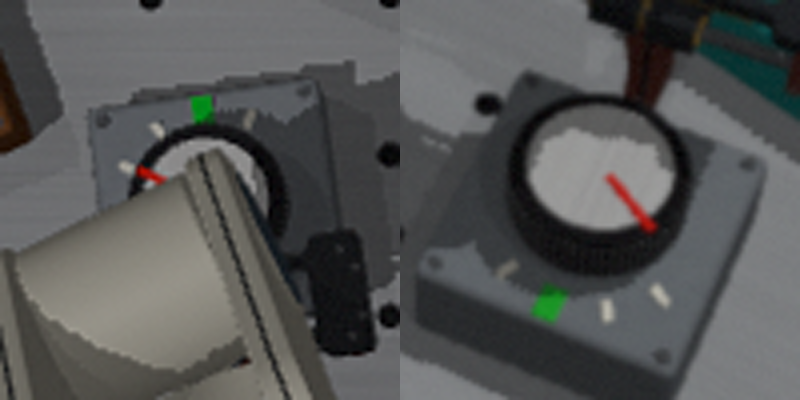

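The fingers are just behind the dial on the robot's side and don't touch it. The scene view (right half) shows the whole dial: pointer tip at crop pixel (655,232) by the first tick, green mark at (550,305). Next I press lightly to find contact.

Request:
{"name": "carry_out", "arguments": {
  "commands": [
    [0,-0.001,0.009,0,0,0],
    [0,0,0.002,0,0,0],
    [0,0,0.001,0,0,0]
  ]
}}

```text
t: 2.7
ee_pos: [486.8, 242.3, 85.5]
orientation: [-0.124, 1.562, 0.128]
ft_force: [-4.6, -0.6, -4.1]
width: 0.6
```

Request:
{"name": "carry_out", "arguments": {
  "commands": [
    [0,0,0.002,0,0,0],
    [0,0,0.001,0,0,0]
  ]
}}

```text
t: 2.95
ee_pos: [486.8, 241.8, 85.5]
orientation: [-0.125, 1.568, 0.127]
ft_force: [-3.4, -0.2, -1.9]
width: 0.6
```

Request:
{"name": "carry_out", "arguments": {
  "commands": [
    [0.001,0,0.002,0,0,0],
    [0.001,0.005,0.002,5,0,0],
    [0.001,0.005,0.002,5,0,0],
    [0,0.005,0.002,5,0,0]
  ]
}}

```text
t: 3.45
ee_pos: [486.2, 255.1, 83.7]
orientation: [0.083, 1.584, -0.091]
ft_force: [-8.2, 0.1, 0.8]
width: 0.5
```

```bash
cat > st.py <<'E'
from h import *
import sys
o=ctrl.get_obs(); R=cv2.Rodrigues(o['orientation'])[0]; print(o['ee_pos'].round(1),'F tool',(R.T@o['ft_force']).round(1))
print('axis in tool',(R.T@(np.array([540,249.5,0])-o['ee_pos'])).round(1),'zdir deg',np.degrees(np.arctan2(R[1,2],R[0,2])).round(1))
s=snap('scene',sys.argv[1]); I=s['pixels']
h=cv2.cvtColor(I,cv2.COLOR_BGR2HSV); H,S,V=[h[...,i].astype(int) for i in range(3)]
m=((S>110)&(V>60)&((H<8)|(H>172))).astype(np.uint8); k=np.zeros_like(m); k[225:275,300:358]=m[225:275,300:358]
v,u=np.nonzero(k); P=np.array([ray(s,a,b,104)[:2] for a,b in zip(u,v)])-[540,249.5]; P=P[np.hypot(*P.T)<48]
r=np.hypot(*P.T); q=P[r>r.max()-6].mean(0); a=np.degrees(np.arctan2(q[1],q[0])); print('pointer',a.round(1),'r',r.max().round(1),'dial',np.round(1-np.radians(a-8.3),2))
E
python3 st.py s2
```

```text
[486.2 255.1  83.7] F tool [-0.7 -0.8 -8.1]
axis in tool [82.9  0.9 55.4] zdir deg -6.4
pointer 51.7 r 46.6 dial 0.24
```

Request:
{"name": "carry_out", "arguments": {
  "commands": [
    [0.001,0.005,0.002,5,0,0],
    [0,0.005,0.002,5,0,0],
    [0,0.005,0.002,5,0,0],
    [0,0.005,0.002,5,0,0]
  ]
}}

```text
t: 4.0
ee_pos: [491.2, 274.6, 83.3]
orientation: [0.368, 1.566, -0.384]
ft_force: [-10.3, 2.0, 1.2]
width: 0.7
```

```bash
python3 st.py s3
```

```text
[491.2 274.6  83.3] F tool [ -0.9  -3.  -10.1]
axis in tool [81.9  1.6 56.9] zdir deg -27.4
pointer 33.5 r 45.9 dial 0.56
```

Request:
{"name": "carry_out", "arguments": {
  "commands": [
    [0,0.005,0.0015,5,0,0],
    [0,0.005,0.0015,5,0,0],
    [0,0.005,0.0015,5,0,0],
    [0,0.005,0.0015,5,0,0]
  ]
}}

```text
t: 4.55
ee_pos: [503.5, 291.6, 83.6]
orientation: [0.651, 1.502, -0.673]
ft_force: [-5.3, 6.5, -3.6]
width: 0.9
```

```bash
python3 st.py s4
```

```text
[503.5 291.6  83.6] F tool [ 3.8  0.4 -8.3]
axis in tool [82.1  1.4 57.8] zdir deg -48.4
pointer 13.3 r 44.5 dial 0.91
```

Request:
{"name": "carry_out", "arguments": {
  "commands": [
    [0,0.002,0.0005,2,0,0],
    [0,0,-0.015,0,0,0],
    [0,0,-0.02,0,0,0],
    [-0.04,0,-0.01,0,0,0],
    [-0.05,0,0,0,0,0],
    [0,0,0,0,0,0]
  ]
}}

```text
t: 5.35
ee_pos: [479.1, 334.3, 179.3]
orientation: [0.684, 1.489, -0.695]
ft_force: [0.4, -0.7, 0.1]
width: 0.6
```

```bash
python3 st.py s5
python3 - <<'E'
import cv2,numpy as np
f=lambda x:cv2.resize(x,(500,500),interpolation=cv2.INTER_CUBIC)
s=cv2.imread('pics/s5.png'); cv2.imwrite('pics/c5.png',f(s[200:300,280:380]))
E
```

```text
[479.1 334.3 179.3] F tool [-0.1 -0.2  0.8]
axis in tool [176.9  -3.8 108.3] zdir deg -50.4
pointer 9.9 r 45.2 dial 0.97
```

View pics/c5.png

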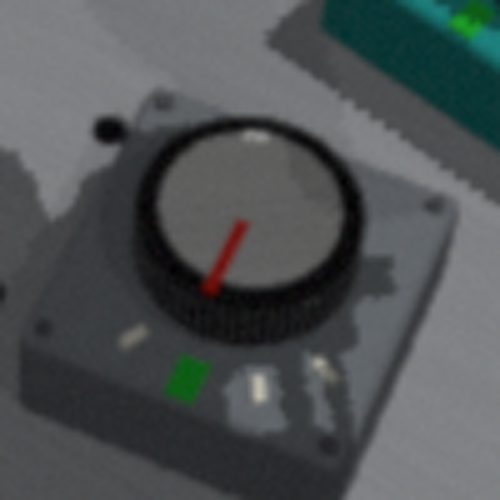

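The pointer lines up with the green bar (pointer tip at crop pixel (208,290), bar at (187,379), both on the line from the axis), and the dial reads 0.97. Now the button.

Request:
{"name": "carry_out", "arguments": {
  "commands": [
    [0,-0.03,0.044,0,0,0],
    [0,-0.03,0.044,0,0,0],
    [0,-0.03,0.044,0,0,0],
    [0,-0.03,0.044,0,0,0],
    [0,-0.03,0.044,0,0,0],
    [0,-0.03,0.044,0,0,0],
    [0,-0.03,0.044,0,0,0],
    [0,-0.03,0.044,0,0,0]
  ]
}}

```text
t: 6.4
ee_pos: [513.4, -96.2, 165.7]
orientation: [0.669, 1.502, -0.693]
ft_force: [0.6, 0.4, -0.6]
width: 0.5
```

Request:
{"name": "carry_out", "arguments": {
  "commands": [
    [0,-0.025,0.035,0,0,0],
    [0,0,0,0,0,0]
  ]
}}

```text
t: 6.65
ee_pos: [515.7, -142.3, 162.9]
orientation: [0.671, 1.504, -0.696]
ft_force: [-0.5, 0.5, -0.3]
width: 0.4
```

Run:
```python
from h import *
o=ctrl.get_obs(); R=cv2.Rodrigues(o['orientation'])[0]; print(o['ee_pos'],o['ft_force']); print(R.T@(np.array([530,-196,82])-o['ee_pos']))
```

```text
[ 515.72786477 -142.29848505  162.94667317] [-0.5449316   0.45333882 -0.29400575]
[ 80.0369233  -21.16300665  52.78379018]
```

Request:
{"name": "carry_out", "arguments": {
  "commands": [
    [0,-0.021,0.053,0,0,0],
    [0.03,0,0,0,0,0],
    [0.025,0,0,0,0,0],
    [0,0,0,0,0,0]
  ]
}}

```text
t: 7.15
ee_pos: [529.9, -192.2, 102.3]
orientation: [0.671, 1.51, -0.694]
ft_force: [-0.4, 0.2, -0.8]
width: 0.1
```

Run:
```python
from h import *
o=ctrl.get_obs(); R=cv2.Rodrigues(o['orientation'])[0]; print(o['ee_pos'],o['ft_force']); print(R.T@(np.array([530,-196,82])-o['ee_pos']))
s=snap('scene','s6'); print(proj(s,o['ee_pos']),proj(s,[*o['ee_pos'][:2],82]))
cv2.imwrite('pics/c6.png',cv2.resize(s['pixels'][90:210,90:230],None,fx=5,fy=5,interpolation=cv2.INTER_CUBIC))
```

```text
[ 529.87770666 -192.22879286  102.29341563] [-0.36380439  0.19365971 -0.80969218]
[20.23787221 -1.673465    3.69969187]
[161.87056985 146.61351489] [163.46915097 152.64492134]
```

View pics/c6.png

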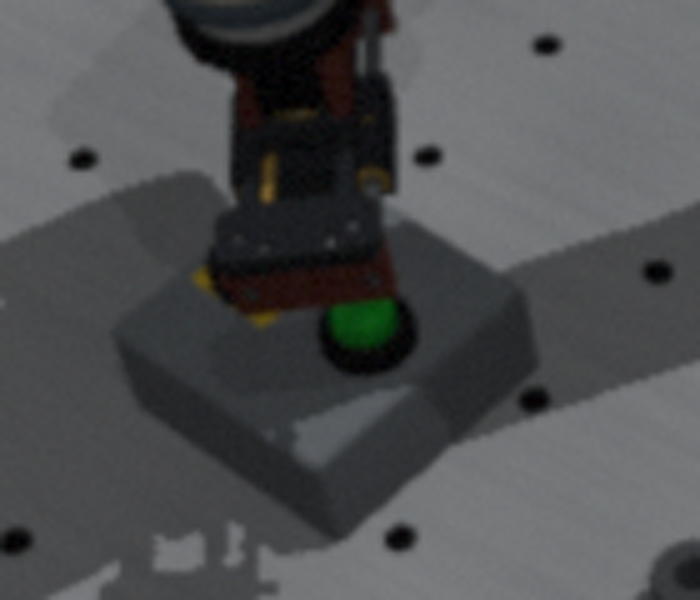

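Run:
```python
from h import *
np.set_printoptions(precision=0,suppress=True)
o=ctrl.get_obs(); R=cv2.Rodrigues(o['orientation'])[0]; s=load('s6')
for x in (0,-40,-80):
  for n,v in (('c',[0,0,0]),('+y',[0,14,0]),('-y',[0,-14,0]),('+z',[0,0,10]),('-z',[0,0,-10]),('+z37',[0,0,37]),('-z37',[0,0,-37]),('+y89',[0,89,0])):
    p=o['ee_pos']+R@(np.array(v)+[x,0,0]); print(x,n,(proj(s,p)-[90,90])*5,end=' ')
  print()
print((proj(s,[530,-196,82])-[90,90])*5)
d=snap('top','t6'); cv2.imwrite('pics/c6t.png',cv2.resize(d['pixels'][160:280,350:490],None,fx=5,fy=5,interpolation=cv2.INTER_CUBIC))
print((proj(d,o['ee_pos'])-[350,160])*5)
```

```text
0 c [358. 282.] 0 +y [358. 306.] 0 -y [358. 259.] 0 +z [335. 285.] 0 -z [380. 280.] 0 +z37 [276. 292.] 0 -z37 [440. 273.] 0 +y89 [357. 438.] 
-40 c [338. 223.] -40 +y [338. 247.] -40 -y [338. 199.] -40 +z [315. 226.] -40 -z [361. 220.] -40 +z37 [254. 233.] -40 -z37 [422. 213.] -40 +y89 [337. 381.] 
-80 c [317. 160.] -80 +y [317. 184.] -80 -y [317. 136.] -80 +z [294. 163.] -80 -z [341. 157.] -80 +z37 [230. 170.] -80 -z37 [404. 150.] -80 +y89 [315. 320.] 
[361. 310.]
[276. 315.]
```

View pics/c6t.png

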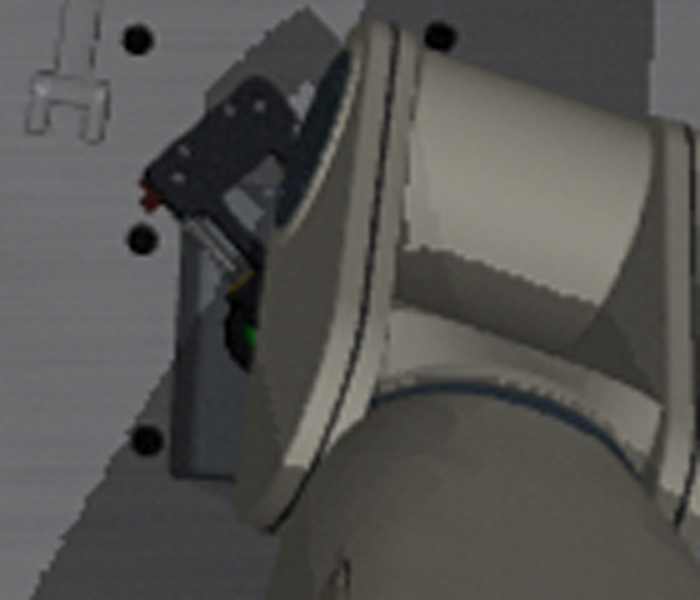

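The red bar in the scene view matches the projected end of the gripper body, which is high above the box (crop about (315,320)). It isn't the fingers, so the fingertip position over the green button fits. Going down.

Request:
{"name": "carry_out", "arguments": {
  "commands": [
    [0.012,-0.002,0.004,0,0,0],
    [0.006,0,0,0,0,0],
    [0.004,0,0,0,0,0],
    [0.002,0,0,0,0,0]
  ]
}}

```text
t: 7.75
ee_pos: [533.0, -196.9, 81.1]
orientation: [0.669, 1.503, -0.692]
ft_force: [0.1, 0.6, 3.1]
width: 0.6
```

Request:
{"name": "carry_out", "arguments": {
  "commands": [
    [0.003,0,0,0,0,0],
    [0.003,0,0,0,0,0],
    [0.002,0,0,0,0,0]
  ]
}}

```text
t: 8.12
ee_pos: [533.3, -197.0, 75.8]
orientation: [0.67, 1.502, -0.692]
ft_force: [-9.1, 4.9, 31.4]
width: 0.1
```

The button bottomed out at z = 75.8 mm (about 6 mm of travel). Releasing.

Request:
{"name": "carry_out", "arguments": {
  "commands": [
    [-0.01,0,0,0,0,0],
    [-0.04,0,0,0,0,0],
    [-0.05,0,0,0,0,0],
    [-0.02,0.03,-0.045,0,0,0],
    [0,0.03,-0.045,0,0,0],
    [0,0,0,0,0,0]
  ]
}}

```text
t: 8.88
ee_pos: [526.5, -88.2, 201.0]
orientation: [0.672, 1.498, -0.693]
ft_force: [-0.5, -0.9, -0.3]
width: 0.6
```

```bash
python3 st.py s7; cp pics/s7.png pics/v7.png
```

```text
[526.5 -88.2 201. ] F tool [ 0.3 -1.   0.4]
axis in tool [ 201.7  233.5 -243.9] zdir deg -49.8
pointer 9.4 r 46.0 dial 0.98
```

View pics/v7.png

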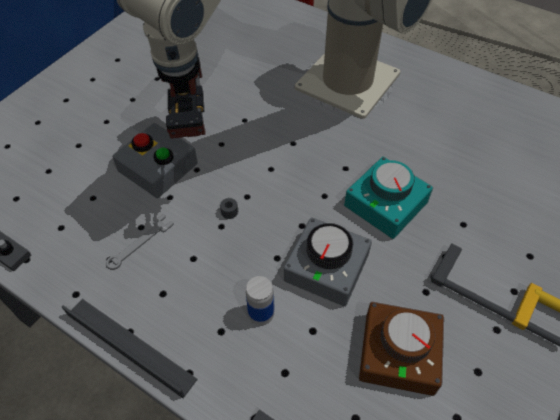

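The pointer at (324,252) points to the green bar at (318,277). The green button at (164,156) is up, and the can, wrench and collar are where they were. Handing in.

```bash
python3 -c "
from h import *
print(ctrl.close_job())"
```

```text
the job is handed in; nothing more can be done
None
```

The dial is in its green detent and the green button has been pressed right down and let go. I handed the job in at about 9 s; no verdict was reported.

- **Dial:** It started in the first detent (0). I rubbed the rim from one side with closed fingers at about 3–10 N, with the fingertips at least 53 mm from the axis, and it went through two clicks. The last picture shows the pointer at the green mark. My measurement reads 0.98 against 1.0, within the pointer's measuring error.
- **Green button:** The fingertips stopped at z = 75.8 mm, which is about 6 mm of travel. The wrist force at the bottom was about 31 N, more than the 5 N it needs but below the limits. After release the button was up again.
- **The rest:** The red button was not touched. The spray can, wrench and steel collar look unmoved, and the arm ended clear with about zero force.
- **Disagreement:** The two cameras placed the green button about 6 mm apart, so I aimed at the average, and contact came at z = 81 mm, as expected. My first automatic fit of the dial face failed because of shadow, so I read the centre from an enlarged picture instead.

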